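Run down a loose vacuum-clamp wing nut with fingertip strokes

TASK

One joint of the vacuum trap on the granite bench is still loose. Push the wings of the brass wing nut round clockwise (seen from above) with a fingertip, stroke after stroke and without gripping the nut, until its clamp is fully closed and the nut is finger-tight, but do not force it further. Leave the black wing nut, which is already tight, as it is, do not disturb anything lying on the bench, and finish with the hand clear.

Things in the scene. Friction and masses are not known exactly. Their poses are not given: they have to be found in the camera images.
- trap: vacuum trap fixed to the bench: steel canister (80 mm diameter, 124 mm long) lying along y on an aluminium plate, pipe axis 70 mm up. Origin on the bench under its middle; wing nuts are on the -x side. At y = -95 and +95 mm a ring clamp joins the pipes (which clamp is where varies). Outside the clamps the pipes bend to +x and end in capped flanges (corners x 93, y 180 mm)
- brass_clamp: aluminium ring clamp with the brass nut, fixed to the trap: hinged ring of 74 mm outside diameter about the pipe, 18 mm wide, top 107 mm above the bench. Origin on the bench under the ring's centre, axes as the trap's. Bolt and nut stand at x = -52 mm: a finger beside the nut has free room on the -x side, while the ring stands in the way on the +x side
- brass_nut_mid (a point): brass wing nut: point on its upright bolt axis, half-way up its two wings. x points along one wing (the other is at -x), z up. Wings: upright, 39 mm tip to tip, 3.6 mm thick, free faces 8 to 19 mm from the axis, tops 6.5 mm above this point. Hub between them: radius 8 mm, ends 4.5 mm below this point; the 8 mm bolt rises through it to about the wing tops
- brass_nut (a joint): angle of the brass nut on its thread in rad, growing clockwise seen from above (tightening); starts between -7 and -4.2, ends against a stop at 0 = clamp closed, nut snug. Until then only a light drag of 0.02 N m; it stays where it is left and sinks 1.25 mm a turn
- brass_press (a joint): how far the brass nut's wings are pushed on clockwise against the seal's give, in rad: 0.8 N m per rad, so about 0.03 while the nut is turned freely, and 0.12 for a push of 6 N at 16 mm from the axis once the nut is home. Goes back to 0 when let go. Above 0.6 (about 30 N) the nut is forced
- black_nut_mid (a point): black wing nut: point on its upright bolt axis, half-way up its two wings. x points along one wing (the other is at -x), z up. Wings: upright, 39 mm tip to tip, 3.6 mm thick, free faces 8 to 19 mm from the axis, tops 6.5 mm above this point. Hub between them: radius 8 mm, ends 4.5 mm below this point; the 8 mm bolt rises through it to about the wing tops
- black_nut (a joint): already tight; turning angle of the black nut in rad, same sense; it starts at 0, snug against its stop; turning it anticlockwise would loosen it
- centring_ring: bright steel centring ring lying flat, 52 mm outside, 39 mm hole, 8 mm high; origin at the centre of its underside. Not part of the job
- blank_flange: solid steel blank flange lying flat, 55 mm across, 12 mm high; origin at the centre of its underside. Not part of the job
- dust_cap: yellow plastic dust cap lying flat, 58 mm across, 20 mm high; origin at the centre of its underside. Not part of the job
- wrench: open-ended wrench lying flat, 160 mm long, about 5 mm thick. Not part of the job
- screwdriver: screwdriver lying flat, 180 mm long. Not part of the job
- grease_jar: small jar with a white lid, 48 mm across, 50 mm high; origin at the centre of its underside. Not part of the job
- crucible: small open white ceramic cup, 40 mm across, 30 mm high; origin at the centre of its underside. Not part of the job

How it is judged:
By the outcome, as a careful person would: the job done as asked, in the order asked, and still so for the second after the job is handed in, with the robot touching nothing.
It also fails if it takes over 72 s, if anything falls off the work surface, if the arm or the gripper's body presses on something with over 40 N, if the wrist force passes 120 N, or if a joint passes its speed limit or range.

ROBOT

A 6-joint arm with a two-finger parallel gripper is mounted at the origin on the work surface. World frame = base frame: x ahead of the robot, y to its left, z up, the work surface at z = 0. Lengths are in m, angles in rad, forces in N, time in s.
With the tool pointing down it reaches from about 0.425 to 0.95 m from the base axis. Payload 3.5 kg.
Tool frame: the origin (TCP) lies on the centre line of the jaws, within the pads' length; the fingertips stand tip_extent ahead of it and the grasp point (between the pads) lies 2 mm behind it (tip_extent is the distance from the TCP to the fingertips, in m); z points along the fingers, y is the direction in which the jaws open and shut (so a half turn about z gives the same grasp; the last joint's range is limited). The gripper opens to 85 mm and grips with 20 to 120 N. Pads are 22 mm wide; open, the fingers measure 114 mm over their backs; the gripper's body (76 mm by 85 mm) begins 54 mm behind the grasp point. The pads swing forward as they close: fully open they stand 13 mm farther back than shut.
Start: joints at [1.042, 0.286, 1.577, -0, 1.279, -0.15], TCP at [0.25, 0.627, 0.223] pointing down, gripper open.
Joint ranges: [-2.77, 2.77], [-0.9, 2.22], [0.21, 2.48], [-1.53, 4.67], [0.24, 2.81], [-2.84, 2.84]. Speed limits (rad/s): [2.79, 2.79, 3.14, 3.14, 3.14, 3.14].

INTERFACE

Orientations are given as a unit quaternion [x, y, z, w].
In Python, from plant import * gives the robot as it stands.
- The arm moves only by the shell command python3 -m crank 'ROWS' [FORCE]. ROWS is JSON, a list of rows, each a list of 7 numbers: the gripper's target within -1 to 1 (shut at 1, half-way at 0, fully open at -1), then the shift along the tool's x, y, z in cm, then the turn, a rotation vector about the tool's x, y, z in degrees. In form: [[fingers, tx, ty, tz, wx, wy, wz], ...]. A call has 1 to 5 rows; each row shifts and turns the commanded pose from where the row before left it, along the tool's axes as they then stand; what a row does not reach is not made up. A row lasts 1/10 s, in which the tool goes at most 50 mm and 8.59 degrees, less where a joint would pass 70% of its speed; a pose out of reach is approached as far as the arm can. A call is refused whole if a number of a shift passes 5 or a number of a turn 8.59, either way. A call with a gripper value outside its range is refused whole. The fingers move at their own pace and stop on an object; FORCE is the grip in N (left out, the last holds). Time passes only in rows, so rows that do not move let the fingers close. It gives the time, the measured TCP pose, the force and the opening at its end, in the units of the state.
- get_state(): the state, without advancing time (a new reading comes with each control period).
- read_camera(name): name is "side" or "top"; returns a dict with "color" (384x512x3 uint8, red, green, blue), "vfov" (degrees; the focal length in pixels is half the picture's height over the tangent of half this angle, whatever the lens; pixels are square), "cx", "cy" (the principal point, pixels), "distortion" ([k1, k2, p1, p2, k3] as OpenCV has them; the pictures are not rectified), "cam_to_world" (4x4, takes a point from camera to world coordinates). Camera axes: x right, y up, looking along -z (the intrinsics and any distortion apply to the point x, -y, -z); pixel columns grow to the right and rows downward; lengths in m; the calibration is good to about 2 mm. A picture is of the moment at which its call begins. There is no depth.
- sign_off(): hands the job in, once; it reports no verdict.
Trained networks look in the newest picture that a camera, given by its name, has taken for a name from the list of things; names that differ only in an ending like _2 or _b are one class to them, and where a whole thing is asked for, a point or a joint stands for the part that bears it (a point fixed in the world has none). Each returns a list of dicts, best first, with "p" (0 to 1); they miss things now and then, are a little off and sometimes report something else, mostly with a low value. They report only what shows in the picture. A call takes as long as a camera call.
- trace(thing, camera): "pixels" (384x512 bool, what is visible of it) and "location" ([column, row] in pixels, amid what is visible of it).
- place_of(thing, camera): "location" ([column, row] in pixels: a listed point, or the origin of a listed thing).
The state is a dict: "time": time; "qpos": joint angles; "dq": joint speeds; "joint_efforts": joint torques, N m; "eef_pos": TCP position; "tcp_rot": TCP orientation; "contact_force": force on the tool from outside, world axes, zero at the start; "wrist_torque": the same for the moment, N m; "opening": opening from 0.0 (shut) to 1.0 (fully open).
Only numpy, scipy, OpenCV 4.12 (cv2) and the standard library are available. Lean on these libraries where they do the work, as an engineer would, in place of code of your own. Each camera call takes 0.05 s, during which the arm holds its last target.

## Working session

There is one attempt and no reset: what is moved stays moved. The work goes in short steps, Python scripts to look and compute and a shell command to move; the robot and the scene stay as the last step left them, time stands still between calls to the robot, and variables do not carry over. Pictures are saved under pics/ and viewed, and the job is handed in when it is done.

```bash
ls; mkdir -p pics; python3 - <<'E'
from plant import *
import cv2
print(get_state())
for n in("side","top"):
    c=read_camera(n); cv2.imwrite(f"pics/{n}0.png",c["color"][:,:,::-1]); print({k:v for k,v in c.items() if k!="color"})
    for t in["brass_nut_mid","black_nut_mid","trap","brass_clamp","centring_ring","blank_flange","dust_cap","wrench","screwdriver","grease_jar","crucible"]:
        print(n,t,[(round(d["p"],2),[round(float(x),1) for x in d["location"]]) for d in place_of(t,n)][:2])
E
```

```text
pics
{'time': 0.0, 'qpos': array([ 1.04200577e+00,  2.87192254e-01,  1.57820706e+00,  9.90375238e-06,
        1.27861286e+00, -1.50034380e-01]), 'dq': array([ 6.94146498e-04,  2.65045082e-04,  5.31800201e-04,  2.54537456e-03,
       -7.58009463e-05, -8.98142367e-04]), 'joint_efforts': array([-1.77423597e-03, -4.05997217e+01, -2.92618150e+01, -1.83981615e-04,
        6.00589468e-03,  1.03499417e-05]), 'eef_pos': array([0.24922924, 0.62655704, 0.22121322]), 'tcp_rot': array([ 1.88249410e-01,  9.82120510e-01, -1.13916649e-03, -4.07239375e-04]), 'contact_force': array([ 0.60766558,  0.39004291, -0.04216484]), 'wrist_torque': array([-0.03731666,  0.00185649,  0.027218  ]), 'opening': 0.9982861905998416}
{'vfov': 51.95583831766667, 'cx': 260.98691249794615, 'cy': 182.4857537644378, 'distortion': array([-0.07950178,  0.        ,  0.        ,  0.        ,  0.        ]), 'cam_to_world': array([[ 0.99516086,  0.0749919 , -0.0634908 ,  0.42285861],
       [-0.09816547,  0.73057368, -0.67574081, -0.78578064],
       [-0.00429038,  0.67870341,  0.73439994,  0.93199317],
       [ 0.        ,  0.  
[... 699 characters left out ...]
1, -0.15516135,  0.30132222],
       [-0.999291  , -0.03267875, -0.01869773, -0.01822476],
       [-0.02353359,  0.15450184,  0.98771218,  1.32432356],
       [ 0.        ,  0.        ,  0.        ,  1.        ]])}
top brass_nut_mid [(0.58, [241.8, 195.9])]
top black_nut_mid [(0.36, [202.3, 163.9])]
top trap [(0.69, [239.6, 155.1])]
top brass_clamp [(0.76, [272.0, 159.5])]
top centring_ring [(0.25, [121.8, 216.8])]
top blank_flange [(0.57, [186.6, 194.2])]
top dust_cap [(0.72, [278.5, 206.8]), (0.61, [203.1, 161.8])]
top wrench [(0.8, [401.8, 231.3])]
top screwdriver [(0.63, [122.8, 218.9])]
top grease_jar [(0.81, [111.3, 154.8])]
top crucible [(0.56, [387.2, 147.6]), (0.55, [238.5, 196.2])]
```

```bash
python3 - <<'E'
import cv2
for n,(x,y) in {"side":(200,110),"top":(150,100)}.items():
    a=cv2.imread(f"pics/{n}0.png"); cv2.imwrite(f"pics/{n}0z.png",cv2.resize(a[y:y+140,x:x+180],None,fx=4.2,fy=4.2,interpolation=cv2.INTER_CUBIC))
E
```

```text
(no output)
```

View pics/side0.png

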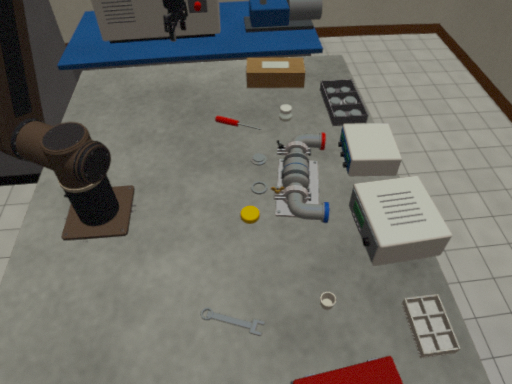

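View pics/top0.png

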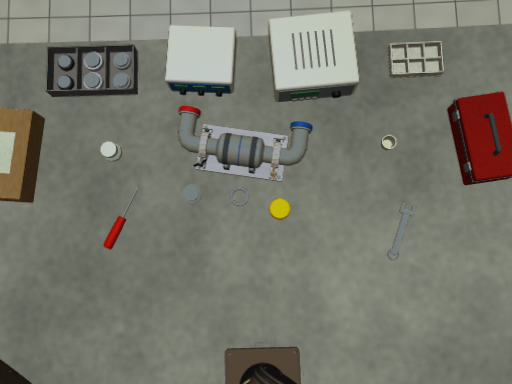

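View pics/side0z.png

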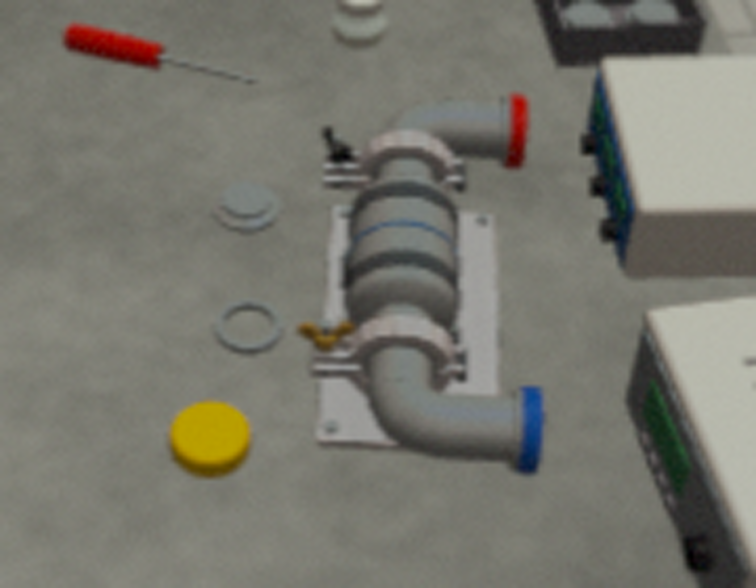

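View pics/top0z.png

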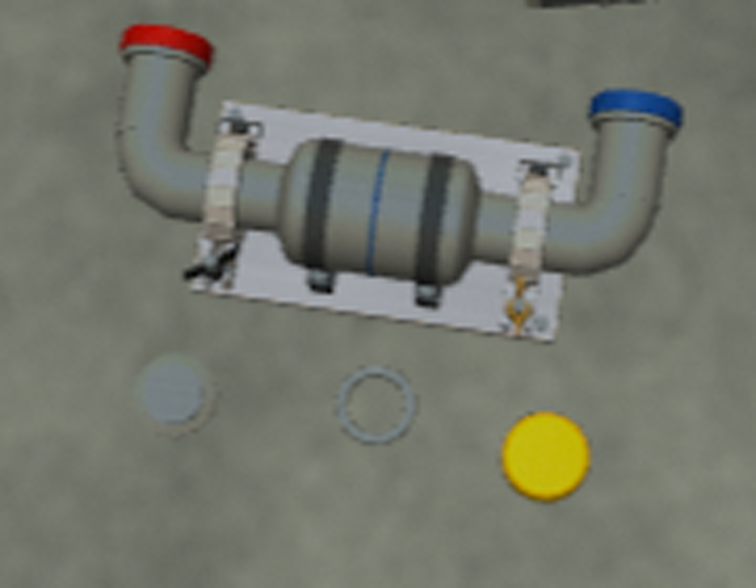

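```bash
cat > h.py <<'E'
import numpy as np, cv2
def ray(c,uv):
    f=c["color"].shape[0]/2/np.tan(np.radians(c["vfov"])/2)
    K=np.array([[f,0,c["cx"]],[0,f,c["cy"]],[0,0,1]])
    p=cv2.undistortPoints(np.array([[uv]],float),K,c["distortion"])[0,0]
    M=c["cam_to_world"]; d=M[:3,:3]@np.array([p[0],-p[1],-1]); return M[:3,3],d/np.linalg.norm(d)
def tri(rs):
    A=0;b=0
    for o,d in rs:
        P=np.eye(3)-np.outer(d,d);A=A+P;b=b+P@o
    x=np.linalg.solve(A,b); return x,[np.linalg.norm((np.eye(3)-np.outer(d,d))@(x-o)) for o,d in rs]
def atz(c,uv,z):
    o,d=ray(c,uv); return o+d*(z-o[2])/d[2]
def proj(c,X):
    f=c["color"].shape[0]/2/np.tan(np.radians(c["vfov"])/2)
    K=np.array([[f,0,c["cx"]],[0,f,c["cy"]],[0,0,1]])
    M=c["cam_to_world"]; p=(np.asarray(X)-M[:3,3])@M[:3,:3]; p=p*[1,-1,-1]
    return cv2.projectPoints(p.reshape(-1,1,3),np.zeros(3),np.zeros(3),K,c["distortion"])[0][:,0]
E
python3 - <<'E'
from plant import *; from h import *
np.set_printoptions(precision=4,suppress=True)
S=read_camera("side");T=read_camera("top")
for n in["brass_nut_mid","black_nut_mid","trap","brass_nut","black_nut"]:
  for cn in("side","top"):
    print(n,cn,[(round(d["p"],2),np.round(d["location"],1),int(d["pixels"].sum())) for d in trace(n,cn)][:3])
for nm,C in(("S",S),("T",T)):
    h=cv2.cvtColor(C["color"],cv2.COLOR_RGB2HSV)
    x0,y0,x1,y1=(265,180,292,200) if nm=="S" else (262,160,282,184)
    m=np.zeros(h.shape[:2],bool); m[y0:y1,x0:x1]=(h[y0:y1,x0:x1,1]>100)&(h[y0:y1,x0:x1,0]>8)&(h[y0:y1,x0:x1,0]<28)
    v,u=np.nonzero(m);print(nm,m.sum(),u.mean(),v.mean(),u.min(),u.max(),v.min(),v.max())
print("brass",tri([ray(S,(277.9,189)),ray(T,(273.1,172.6))]))
print("black",tri([ray(S,(280.5,145.2)),ray(T,(200,163))]))
ta=tri
for n,z in(("centring_ring",.008),("blank_flange",.012),("dust_cap",.02)):
  for cn,C in(("side",S),("top",T)):
    d=trace(n,cn)
    for e in d[:2]: print(n,cn,round(e["p"],2),np.round(e["location"]),atz(C,e["location"],z))
E
```

```text
brass_nut_mid side []
brass_nut_mid top [(0.46, array([201.9, 162.3]), 17)]
black_nut_mid side []
black_nut_mid top [(0.56, array([190.1, 192.8]), 328)]
trap side [(0.98, array([300.6, 183.6]), 2919)]
trap top [(0.83, array([240.9, 143.4]), 4915)]
brass_nut side [(0.71, array([326.9, 300.9]), 236), (0.58, array([279.5, 188.9]), 18)]
brass_nut top [(0.3, array([190.4, 195.2]), 313)]
black_nut side [(0.48, array([285.4, 112.3]), 219)]
black_nut top [(0.43, array([201.4, 163.7]), 33)]
S 41 276.9268292682927 189.14634146341464 271 283 187 192
T 22 272.90909090909093 172.45454545454547 271 275 166 177
brass (array([ 0.539 , -0.0449,  0.0936]), [np.float64(0.0018145477074479905), np.float64(0.0018145477074480083)])
black (array([0.5714, 0.1429, 0.0903]), [np.float64(0.0019686884069480253), np.float64(0.00196868840694802)])
centring_ring top 0.58 [243. 201.] [0.4773 0.0377 0.008 ]
blank_flange side 0.51 [259. 161.] [0.5056 0.1608 0.012 ]
blank_flange top 0.64 [187. 193.] [0.5031 0.1886 0.012 ]
dust_cap side 0.52 [254. 213.] [ 0.4704 -0.0671  0.02  ]
dust_cap top 0.66 [280. 208.] [ 0.4538 -0.0616  0.02  ]
dust_cap top 0.55 [190. 194.] [0.5011 0.1798 0.02  ]
```

```bash
python3 - <<'E'
import plant
print([n for n in dir(plant) if not n.startswith('__')]); 
try: print(plant.tip_extent)
except Exception as e: print(e)
E
cat >> h.py <<'E'
from scipy.spatial.transform import Rotation as R
YAW=np.radians(-9.8); NUT=np.array([.539,-.0449,.0936])
tx=np.array([np.cos(YAW),np.sin(YAW),0]); ty=np.array([-np.sin(YAW),np.cos(YAW),0]); tz=np.array([0,0,1.])
def goto(s,xyz):  # remaining to target position (world), in tool axes cm, plus rot to yaw
    Rt=R.from_quat(s["tcp_rot"]); Rg=R.from_matrix(np.c_[-tx,ty,-tz])
    return Rt.inv().apply(np.asarray(xyz)-s["eef_pos"])*100, (Rt.inv()*Rg).as_rotvec(degrees=True)
def rel(s,p=None):  # tcp in nut-trap frame mm
    d=(s["eef_pos"] if p is None else p)-NUT; return np.array([d@tx,d@ty,d[2]])*1000
E
python3 - <<'E'
from plant import *; from h import *
s=get_state(); print(goto(s,[.48,-.03,.20]), rel(s))
E
```

```text
['Unreachable', 'get_state', 'place_of', 'read_camera', 'sign_off', 'tip_extent', 'trace']
0.017
(array([-45.70882186, -52.53381777,   2.26307535]), array([-1.14012644e-03,  5.53593104e-04, -1.19046277e+01])) [-399.5642232   612.96969121  129.0155741 ]
```

```bash
python3 -m crank '[[1,0,0,0,0,0,-6],[1,0,0,0,0,0,-5.9],[1,-1.5,-3.5,0,0,0,0],[1,-1.5,-3.5,0,0,0,0],[1,-1.5,-3.5,0,0,0,0]]' 40; python3 - <<'E'
from plant import *; from h import *
s=get_state(); print(goto(s,[.48,-.03,.20]), rel(s))
E
```

```text
time: 2.6
eef_pos: [0.2761, 0.5149, 0.2224]
tcp_rot: [0.085, 0.996, -0.0, 0.0]
contact_force: [0.2, -0.6, -0.2]
opening: 0.147
(array([-29.32972371, -50.24344878,   2.25741653]), array([-0.0112662 ,  0.00548478,  0.04191962])) [-354.34210155  506.86440946  128.8472968 ]
```

```bash
python3 -m crank '[[1,-2.5,-4.3,0,0,0,0],[1,-2.5,-4.3,0,0,0,0],[1,-2.5,-4.3,0,0,0,0],[1,-2.5,-4.3,0,0,0,0],[1,-2.5,-4.3,0,0,0,0]]';python3 -m crank '[[1,-2.5,-4.3,0,0,0,0],[1,-2.5,-4.3,0,0,0,0],[1,-2.5,-4.3,0,0,0,0],[1,-2.5,-4.3,0,0,0,0],[1,-2.5,-4.3,0,0,0,0]]'; python3 - <<'E'
from plant import *; from h import *
s=get_state(); print(goto(s,[.48,-.03,.20]), rel(s),s["opening"],s["qpos"])
E
```

```text
time: 3.1
eef_pos: [0.3629, 0.2811, 0.223]
tcp_rot: [0.085, 0.996, 0.0, 0.001]
contact_force: [1.2, -0.1, -0.5]
opening: 0.0
time: 3.6
eef_pos: [0.4496, 0.0477, 0.2232]
tcp_rot: [0.086, 0.996, 0.0, 0.001]
contact_force: [1.5, 0.5, -0.2]
opening: 0.001
(array([-4.31963292, -7.14006343,  2.32399064]), array([ 0.01523392,  0.09359664, -0.01641868])) [-103.88897714   76.04706014  129.58831288] 0.0009626523264215281 [-1.19433766e-01 -2.27565048e-01  2.10173892e+00  1.89783965e-04
  1.26577365e+00 -1.51895811e+00]
```

```bash
python3 -m crank '[[1,-2,-3,1,0,0,0],[1,-2,-3,1,0,0,0],[1,-2,-3,2,0,0,0],[1,-2,-1.8,2.2,0,0,0],[1,0,0,1,0,0,0]]'; cat > look.py <<'E'
import sys; from plant import *; from h import *
np.set_printoptions(precision=4,suppress=True)
k=sys.argv[1]; s=get_state(); print(s["time"],"rel",rel(s),"F",s["contact_force"])
out=[]
for cn in("side","top"):
    C=read_camera(cn); u=proj(C,NUT)[0]; x,y=int(u[0])-45,int(u[1])-35
    a=cv2.resize(C["color"][y:y+70,x:x+90,::-1],None,fx=7,fy=7,interpolation=cv2.INTER_CUBIC)[:,:,:]
    def dr(P,col):
        p=((proj(C,P)-[x,y]+.5)*7).astype(int); cv2.polylines(a,[p.reshape(-1,1,2)],True,col,1)
    tip=s["eef_pos"]-[0,0,.017]
    if "-t" in sys.argv: dr([tip+sx*.011*tx+sy*.0145*ty for sx,sy in((1,1),(1,-1),(-1,-1),(-1,1))],(0,255,0))
    if "-w" in sys.argv:
        th=np.radians(float(sys.argv[sys.argv.index("-w")+1])); e=np.cos(th)*tx+np.sin(th)*ty
        dr([NUT+e*.0195*q+tz*h for q,h in((1,-.004),(1,.0065),(-1,.0065),(-1,-.004))],(255,255,0))
    out.append(a[:, :])
im=np.vstack(out); im=cv2.resize(im,None,fx=.6,fy=.6,interpolation=cv2.INTER_AREA) if im.shape[0]>600 else im
cv2.imwrite(f"pics/l{k}a.png",out[0]);cv2.imwrite(f"pics/l{k}b.png",out[1]);cv2.imwrite(f"pics/l{k}.png",im)
E
python3 look.py 1 -t -w 188
```

```text
time: 4.1
eef_pos: [0.5101, -0.0727, 0.1489]
tcp_rot: [0.087, 0.996, -0.0, -0.001]
contact_force: [0.1, 0.6, 0.4]
opening: 0.005
4.1 rel [-23.7962 -32.2899  55.3164] F [0.1087 0.6136 0.3636]
```

View pics/l1a.png

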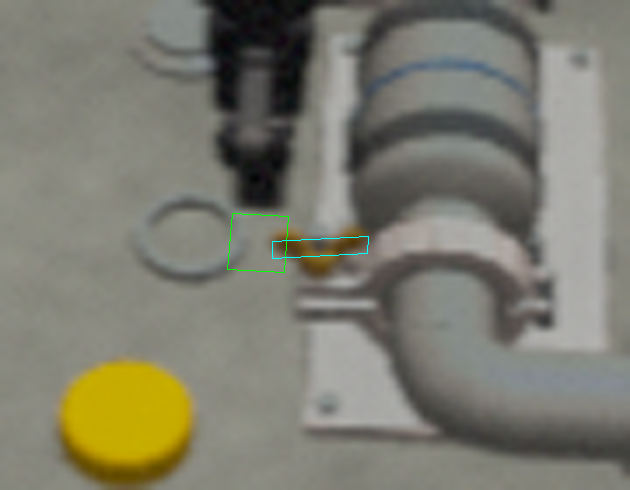

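View pics/l1b.png

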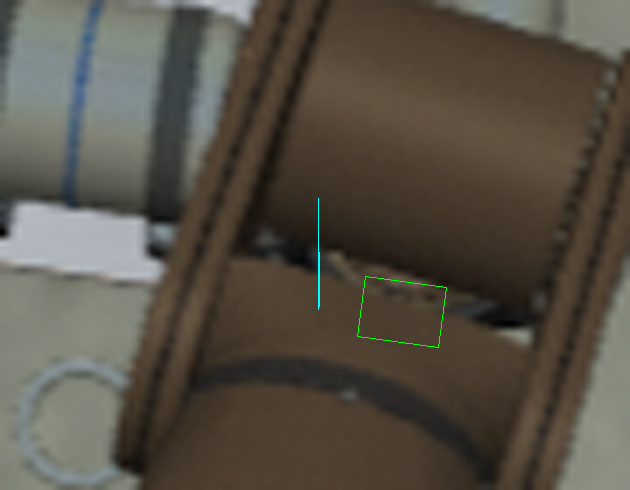

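```bash
python3 look.py 2 -t -w 188
```

```text
4.2 rel [-26.0451 -30.0299  54.9805] F [0.3589 0.0839 0.9185]
```

View pics/l2a.png

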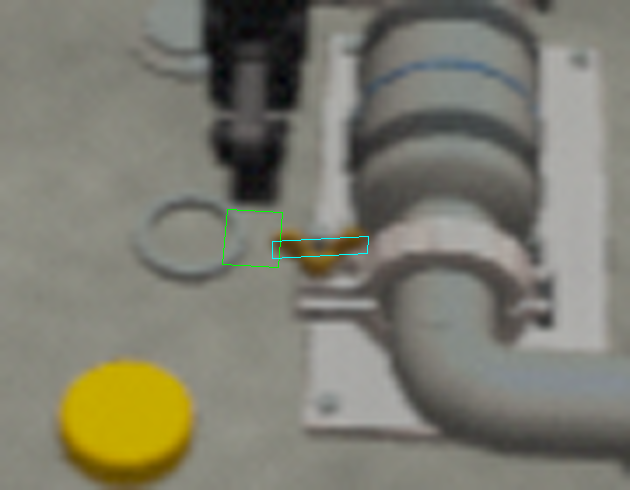

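```bash
python3 - <<'E'
from plant import *; from h import *
C=read_camera("side"); s=get_state()
a=C["color"][140:215,235:305,::-1]; a=cv2.resize(a,None,fx=8,fy=8,interpolation=cv2.INTER_NEAREST); a=cv2.convertScaleAbs(a,alpha=1.8,beta=-60)
for dz,c in((0,(0,0,255)),(-.017,(0,255,0))):
    u=((proj(C,s["eef_pos"]+[0,0,dz])[0]-[235,140]+.5)*8).astype(int); cv2.circle(a,tuple(map(int,u)),4,c,-1)
cv2.imwrite("pics/tip.png",a)
E
```

```text
(no output)
```

View pics/tip.png

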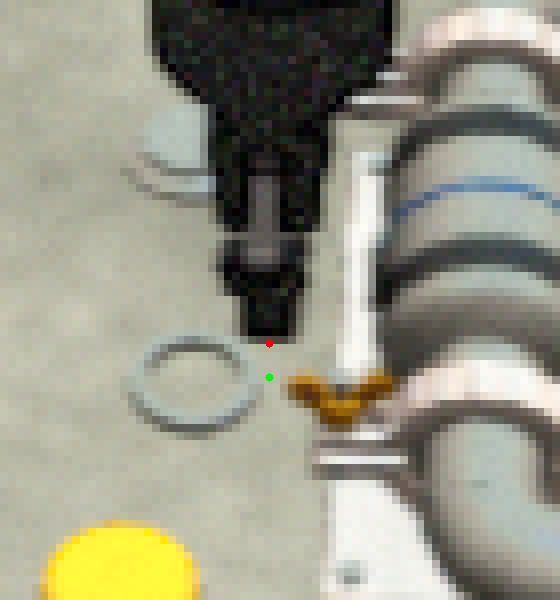

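```bash
python3 -m crank '[[1,3,0,-2,0,0,0],[1,0,0,0,0,-8.5,0],[1,0,0,0,0,-8.5,0],[1,0,0,0,0,-8.5,0],[1,0,0,0,0,-8.5,0]]'; python3 -m crank '[[1,0,0,0,0,-8.5,0],[1,0,0,0,0,-8.5,0],[1,0,0,0,0,0,0]]'; python3 - <<'E'
from plant import *; from h import *
s=get_state(); print(s["eef_pos"],R.from_quat(s["tcp_rot"]).as_matrix().round(3))
zt=R.from_quat(s["tcp_rot"]).apply([0,0,1])
ims=[]
for n in("side","top"):
    C=read_camera(n); u0=proj(C,s["eef_pos"])[0]; x,y=(u0-35).astype(int)
    a=C["color"][y:y+70,x:x+70,::-1]; a=cv2.resize(a,None,fx=6,fy=6,interpolation=cv2.INTER_NEAREST); a=cv2.convertScaleAbs(a,alpha=1.6,beta=-40)
    for dz,c in((0,(0,0,255)),(.017,(0,255,0))):
        u=((proj(C,s["eef_pos"]+zt*dz)[0]-[x,y]+.5)*6).astype(int); cv2.circle(a,tuple(map(int,u)),3,c,-1)
    print(n,x,y); ims.append(a)
cv2.imwrite("pics/tilt.png",cv2.resize(np.hstack(ims),(800,400)))
E
```

```text
time: 4.85
eef_pos: [0.4808, -0.0646, 0.1733]
tcp_rot: [0.081, 0.951, -0.026, 0.296]
contact_force: [1.0, 1.1, -0.1]
opening: 0.002
time: 5.15
eef_pos: [0.5164, -0.0665, 0.1847]
tcp_rot: [0.076, 0.911, -0.032, 0.405]
contact_force: [-0.6, 0.5, -0.6]
opening: 0.005
[ 0.5163933  -0.06649202  0.18474128] [[-0.66   0.164  0.733]
 [ 0.112  0.987 -0.119]
 [-0.743  0.004 -0.67 ]]
side 235 137
top 248 138
```

View pics/tilt.png

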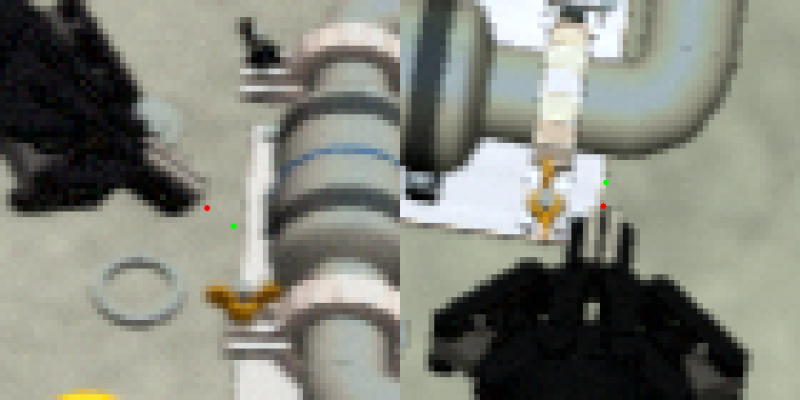

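```bash
python3 - <<'E'
from plant import *; from h import *
S=read_camera("side");T=read_camera("top"); s=get_state()
x,r=tri([ray(S,(269.5,171.2)),ray(T,(283.1,174.6))]); print(s["eef_pos"],s["dq"].round(3),x,r)
print("in tool",R.from_quat(s["tcp_rot"]).inv().apply(x-s["eef_pos"])*1000)
E
```

```text
[ 0.51570626 -0.06675684  0.18326097] [-0.004  0.008 -0.001  0.016 -0.01  -0.016] [ 0.51302446 -0.06619791  0.19113616] [np.float64(0.00011943187574594084), np.float64(0.00011943187574600648)]
in tool [-3.9857771   0.13566484 -7.32244932]
```

```bash
python3 -m crank '[[1,0,0,0,0,8.5,0],[1,0,0,0,0,8.5,0],[1,0,0,0,0,8.5,0],[1,0,0,0,0,8.5,0],[1,0,0,0,0,8.5,0]]';python3 -m crank '[[1,0,0,0,0,5.2,0],[1,0,0,0,0,0,0]]'; python3 - <<'E'
from plant import *; from h import *
s=get_state(); print(goto(s,[.48,-.18,.10]), s["eef_pos"])
E
```

```text
time: 5.85
eef_pos: [0.5171, -0.066, 0.1845]
tcp_rot: [0.08, 0.995, -0.002, 0.064]
contact_force: [0.7, 0.2, -0.1]
opening: -0.001
time: 6.05
eef_pos: [0.5187, -0.0662, 0.1836]
tcp_rot: [0.079, 0.997, 0.002, 0.022]
contact_force: [0.5, 0.2, -0.2]
opening: 0.001
(array([  2.37271448, -11.89913306,   8.19271764]), array([0.38615975, 2.44754745, 0.68322905])) [ 0.51870063 -0.06624048  0.18363616]
```

```bash
python3 -m crank '[[1,1,-4,1,0.4,2.4,0.7],[1,1,-4,2,0,0,0],[1,0.4,-4,3,0,0,0],[1,0,0,2,0,0,0],[1,0,0,3,0,0,0]]'; python3 -m crank '[[1,0,0,2,0,0,0],[1,0,0,0.5,0,0,0],[1,0,0,0,0,0,0]]'; python3 - <<'E'
from plant import *; from h import *
s=get_state(); print(goto(s,[.48,-.18,.10]), s["eef_pos"],s["contact_force"])
E
```

```text
time: 6.55
eef_pos: [0.4736, -0.181, 0.0725]
tcp_rot: [0.087, 0.996, -0.0, 0.002]
contact_force: [1.1, 0.7, 0.1]
opening: 0.003
time: 6.85
eef_pos: [0.4731, -0.1788, 0.0467]
tcp_rot: [0.085, 0.996, 0.001, -0.0]
contact_force: [-0.1, 0.4, 0.5]
opening: 0.001
(array([-0.70140953,  0.01223978, -5.32536231]), array([ 0.111803  , -0.02145538,  0.0073632 ])) [ 0.47306531 -0.17882185  0.04674887] [-0.12350104  0.43546766  0.52843545]
```

```bash
python3 -m crank '[[1,0,0,1,0,0,0],[1,0,0,1,0,0,0],[1,0,0,0.3,0,0,0]]'; python3 -m crank '[[1,0,0,0.3,0,0,0],[1,0,0,0.3,0,0,0],[1,0,0,0,0,0,0]]'; python3 look.py 3 >/dev/null; python3 - <<'E'
from plant import *; from h import *
C=read_camera("side"); s=get_state(); u0=proj(C,s["eef_pos"])[0]; x,y=(u0-35).astype(int)
a=C["color"][y:y+70,x:x+70,::-1]; a=cv2.resize(a,None,fx=8,fy=8,interpolation=cv2.INTER_NEAREST); a=cv2.convertScaleAbs(a,alpha=1.6,beta=-40)
for dz,c in((0,(0,0,255)),(-.017,(0,255,0))):
    u=((proj(C,s["eef_pos"]+[0,0,dz])[0]-[x,y]+.5)*8).astype(int); cv2.circle(a,tuple(map(int,u)),3,c,-1)
cv2.imwrite("pics/bench.png",a); print(s["eef_pos"],s["contact_force"])
E
```

```text
time: 7.15
eef_pos: [0.4739, -0.179, 0.0237]
tcp_rot: [0.085, 0.996, 0.001, 0.0]
contact_force: [0.4, 0.5, 0.3]
opening: -0.006
time: 7.45
eef_pos: [0.4742, -0.1793, 0.0181]
tcp_rot: [0.085, 0.996, 0.001, 0.001]
contact_force: [0.5, -0.5, -0.4]
opening: -0.0
[ 0.47449521 -0.17949379  0.01861579] [-0.04112209  0.08349835 -0.62856966]
```

View pics/bench.png

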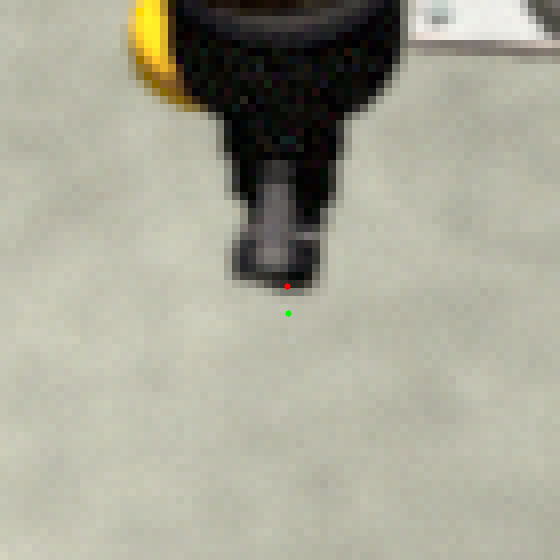

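```bash
python3 - <<'E'
from plant import *; from h import *
C=read_camera("side"); s=get_state()
a=C["color"][150:270,200:340,::-1]; a=cv2.resize(a,None,fx=5,fy=5,interpolation=cv2.INTER_CUBIC);a=cv2.convertScaleAbs(a,alpha=2.2,beta=0)
cv2.imwrite("pics/b2.png",a); print(s["eef_pos"],s["opening"],s["joint_efforts"],s["qpos"])
E
```

```text
[ 0.47449466 -0.1794784   0.01864888] 0.002140499230470281 [ 2.61028770e-03 -2.98440045e+01 -2.21773911e+01  3.30710347e-03
  3.11551275e-05  6.18711260e-05] [-0.56297537  0.193369    2.11048833  0.00292557  0.83669907 -1.96496795]
```

View pics/b2.png

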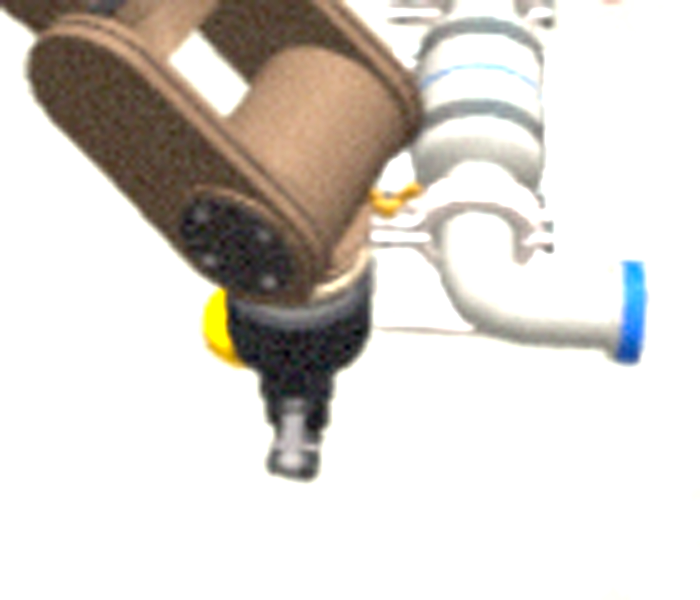

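```bash
python3 -m crank '[[1,0,0,0.2,0,0,0],[1,0,0,0.1,0,0,0],[1,0,0,0,0,0,0]]'; cat > tip.py <<'E'
import sys
from plant import *; from h import *
C=read_camera("side"); s=get_state(); u0=proj(C,s["eef_pos"])[0]; x,y=(u0-[35,45]).astype(int)
a=C["color"][y:y+75,x:x+70,::-1]; a=cv2.resize(a,None,fx=8,fy=8,interpolation=cv2.INTER_NEAREST); a=cv2.convertScaleAbs(a,alpha=2.2,beta=-20)
for dz,c in((0,(0,0,255)),(-.017,(0,255,0))):
    u=((proj(C,s["eef_pos"]+[0,0,dz])[0]-[x,y]+.5)*8).astype(int); cv2.circle(a,tuple(map(int,u)),3,c,-1)
cv2.imwrite(sys.argv[1],a); print(s["time"],s["eef_pos"],s["contact_force"])
E
python3 -m crank '[[1,0,0,-5,0,0,0],[1,0,0,0,0,0,0],[1,0,0,0,0,0,0]]';python3 tip.py pics/t5.png
```

```text
time: 7.95
eef_pos: [0.4741, -0.1793, 0.0152]
tcp_rot: [0.085, 0.996, 0.001, 0.001]
contact_force: [0.2, 0.1, -0.1]
opening: -0.002
time: 8.25
eef_pos: [0.4753, -0.1801, 0.067]
tcp_rot: [0.085, 0.996, -0.0, 0.002]
contact_force: [-0.3, -0.8, -0.6]
opening: 0.001
8.3 [ 0.474273   -0.17946512  0.06559277] [-1.15874865 -0.26716587 -0.82575654]
```

View pics/t5.png

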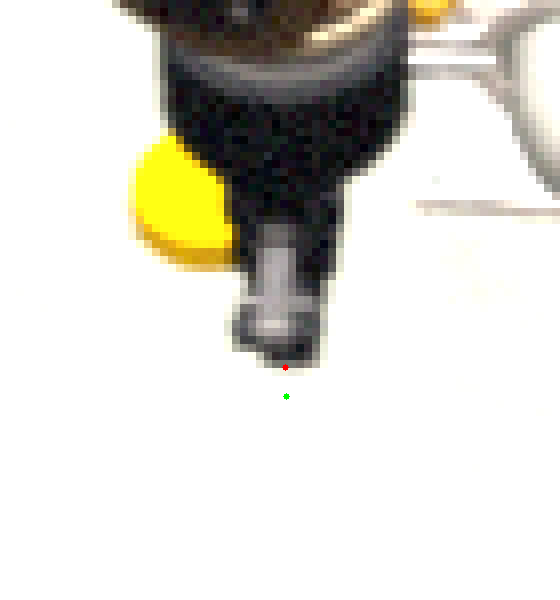

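```bash
python3 -m crank '[[1,0,0,4,0,0,0],[1,0,0,1,0,0,0],[1,0,0,0,0,0,0]]';  python3 -m crank '[[1,0,0,0.2,0,0,0],[1,0,0,0.1,0,0,0],[1,0,0,0,0,0,0]]'; python3 -m crank '[[1,0,0,0.2,0,0,0],[1,0,0,0.1,0,0,0],[1,0,0,0,0,0,0]]'
```

```text
time: 8.6
eef_pos: [0.4715, -0.1776, 0.0122]
tcp_rot: [0.085, 0.996, 0.003, -0.003]
contact_force: [0.4, -0.2, 0.3]
opening: -0.0
time: 8.9
eef_pos: [0.4749, -0.1797, 0.0133]
tcp_rot: [0.085, 0.996, 0.0, 0.001]
contact_force: [0.1, -0.4, -0.2]
opening: 0.002
time: 9.2
eef_pos: [0.4743, -0.1793, 0.0095]
tcp_rot: [0.085, 0.996, 0.001, 0.001]
contact_force: [-1.0, -0.6, -0.1]
opening: 0.002
```

```bash
python3 -m crank '[[1,0,0,0.2,0,0,0],[1,0,0,0.2,0,0,0],[1,0,0,0,0,0,0]]'; python3 -m crank '[[1,0,0,0.2,0,0,0],[1,0,0,0.2,0,0,0],[1,0,0,0,0,0,0]]'; python3 tip.py pics/t6.png
```

```text
time: 9.5
eef_pos: [0.474, -0.1792, 0.005]
tcp_rot: [0.085, 0.996, 0.001, 0.0]
contact_force: [-0.4, -0.1, 1.2]
opening: 0.001
time: 9.8
eef_pos: [0.474, -0.1792, 0.001]
tcp_rot: [0.085, 0.996, 0.001, 0.0]
contact_force: [-0.9, 0.4, -0.4]
opening: -0.0
9.85 [ 0.47417657 -0.17925443  0.00118666] [0.29282799 0.34935025 0.06126965]
```

View pics/t6.png

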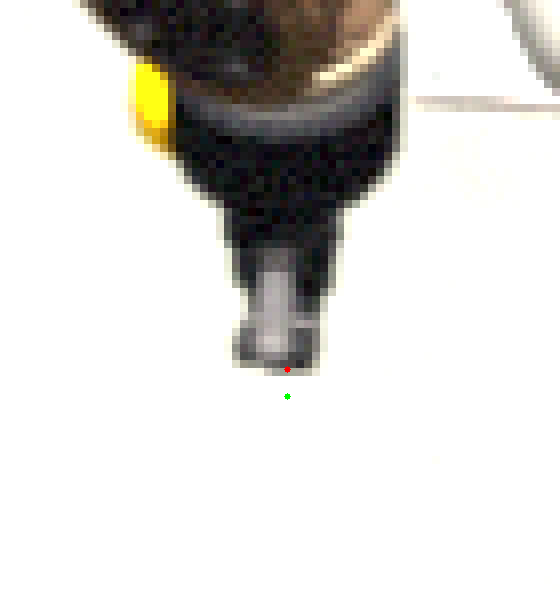

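```bash
python3 -m crank '[[1,0,0,0.2,0,0,0],[1,0,0,0.1,0,0,0],[1,0,0,0,0,0,0]]'; python3 -m crank '[[1,0,0,0.2,0,0,0],[1,0,0,0.1,0,0,0],[1,0,0,0,0,0,0]]'
```

```text
time: 10.15
eef_pos: [0.4742, -0.1792, -0.0018]
tcp_rot: [0.085, 0.996, 0.001, 0.001]
contact_force: [-0.4, -0.0, 0.5]
opening: 0.007
time: 10.45
eef_pos: [0.4742, -0.1792, -0.0048]
tcp_rot: [0.085, 0.996, 0.001, 0.001]
contact_force: [-0.8, 0.2, 0.2]
opening: -0.003
```

```bash
python3 -m crank '[[1,0,0,0.2,0,0,0],[1,0,0,0.1,0,0,0],[1,0,0,0,0,0,0]]'; python3 -m crank '[[1,0,0,0.2,0,0,0],[1,0,0,0.1,0,0,0],[1,0,0,0,0,0,0]]'
```

```text
time: 10.75
eef_pos: [0.4742, -0.1792, -0.0078]
tcp_rot: [0.085, 0.996, 0.001, 0.001]
contact_force: [-0.9, 0.5, -0.3]
opening: 0.003
time: 11.05
eef_pos: [0.4745, -0.1795, -0.0087]
tcp_rot: [0.085, 0.996, 0.001, -0.0]
contact_force: [-4.8, 3.9, 13.4]
opening: -0.0
```

```bash
sed -i 's/tip=s\["eef_pos"\]-\[0,0,.017\]/tip=s["eef_pos"]+[0,0,.008]/' look.py; python3 -m crank '[[1,0,0,-5,0,0,0],[1,0,0,-5,0,0,0],[1,0,0,-2,0,0,0],[1,-1,2,0,0,0,0],[1,0,0,0,0,0,0]]'; python3 - <<'E'
from plant import *; from h import *
s=get_state(); print(rel(s),s["contact_force"],goto(s,s["eef_pos"])[1])
E
```

```text
time: 11.55
eef_pos: [0.4887, -0.1609, 0.1108]
tcp_rot: [0.085, 0.996, 0.0, 0.002]
contact_force: [-0.1, 0.1, -0.6]
opening: -0.0
[ -29.82622829 -122.84994374   17.24326193] [-0.08386909  0.1137628  -0.56633017] [0.07268254 0.24243061 0.1048721 ]
```

```bash
python3 -m crank '[[1,-0.5,3,0,0,0,0],[1,0,3,0,0,0,0],[1,0,2.5,0,0,0,0],[1,0,0,2,0,0,0],[1,0,0,0.8,0,0,0]]'; python3 -m crank '[[1,0,0,0,0,0,0]]'; python3 look.py 4 -t -w 188
```

```text
time: 12.05
eef_pos: [0.5052, -0.0776, 0.0793]
tcp_rot: [0.084, 0.996, 0.001, -0.001]
contact_force: [-0.7, 0.8, -0.7]
opening: -0.002
time: 12.15
eef_pos: [0.5049, -0.0783, 0.0793]
tcp_rot: [0.085, 0.996, 0.001, -0.002]
contact_force: [-0.3, 0.2, 0.8]
opening: 0.005
12.15 rel [-27.9062 -38.6769 -14.2667] F [-0.3131  0.1996  0.7738]
```

View pics/l4a.png

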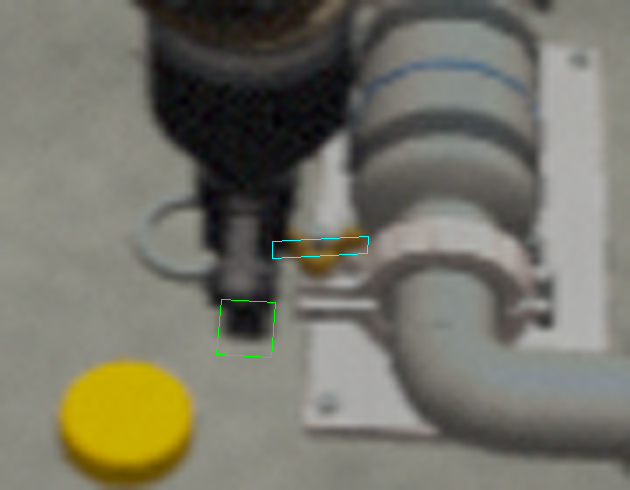

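```bash
python3 -m crank '[[1,-0.8,0,-0.3,0,0,0],[1,0,1,0,0,0,0],[1,0,1,0,0,0,0],[1,0,0.5,0,0,0,0],[1,0,0.5,0,0,0,0]]';  python3 -m crank '[[1,0,0.5,0,0,0,0],[1,0,0.5,0,0,0,0],[1,0,0,0,0,0,0]]'; python3 look.py 5 -t -w 150
```

```text
time: 12.75
eef_pos: [0.5201, -0.0501, 0.085]
tcp_rot: [0.085, 0.996, 0.0, 0.001]
contact_force: [0.7, -3.1, 0.3]
opening: -0.001
time: 13.05
eef_pos: [0.521, -0.0396, 0.0844]
tcp_rot: [0.085, 0.996, 0.001, -0.0]
contact_force: [-0.8, -0.2, 0.7]
opening: -0.002
13.05 rel [-18.6709   2.1105  -9.2385] F [-0.7837 -0.1803  0.7427]
```

View pics/l5a.png

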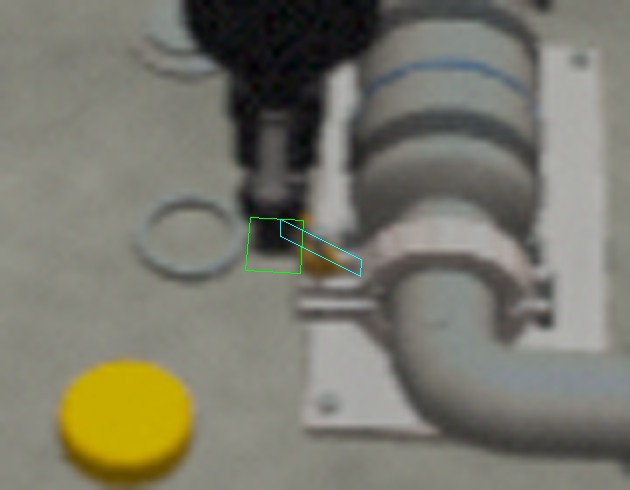

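```bash
python3 -m crank '[[1,2,0,0,0,0,0],[1,0,2,0,0,0,0],[1,-1.5,0,0,0,0,0],[1,-0.8,0,0,0,0,0],[1,-0.5,0,0,0,0,0]]';  python3 -m crank '[[1,-0.5,0,0,0,0,0],[1,-0.5,0,0,0,0,0],[1,0,0,0,0,0,0]]'; python3 look.py 6 -t -w 50
```

```text
time: 13.65
eef_pos: [0.5329, -0.0219, 0.0844]
tcp_rot: [0.085, 0.996, 0.001, 0.0]
contact_force: [-1.7, 0.4, -0.1]
opening: -0.002
time: 13.95
eef_pos: [0.5431, -0.0242, 0.0847]
tcp_rot: [0.086, 0.996, 0.001, 0.001]
contact_force: [-0.4, 1.8, 0.1]
opening: -0.004
13.95 rel [ 0.5598 21.0954 -8.8531] F [-0.3515  1.8289  0.0636]
```

View pics/l6a.png

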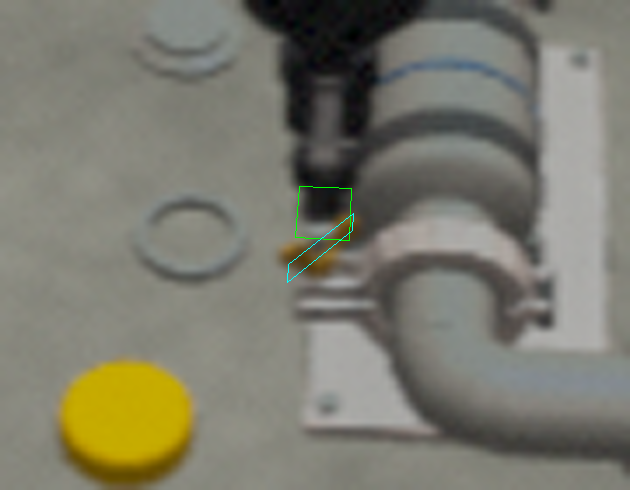

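```bash
python3 -m crank '[[1,0.5,0.3,0,0,0,0],[1,0,0,-3,0,0,0],[1,1,-3.2,0,0,0,0],[1,0.5,-3,0,0,0,0],[1,0,0,0,0,0,0]]';  python3 -m crank '[[1,0,0,3,0,0,0],[1,0,0,0,0,0,0]]'; python3 look.py 7 -t -w 210
```

```text
time: 14.55
eef_pos: [0.5124, -0.0808, 0.1153]
tcp_rot: [0.087, 0.996, 0.0, 0.002]
contact_force: [0.6, 0.3, 0.4]
opening: 0.0
time: 14.75
eef_pos: [0.5103, -0.0774, 0.0816]
tcp_rot: [0.085, 0.996, 0.002, -0.002]
contact_force: [-0.1, 1.2, -0.5]
opening: -0.005
14.75 rel [-22.7262 -36.8858 -11.9993] F [-0.0974  1.1576 -0.5431]
```

View pics/l7a.png

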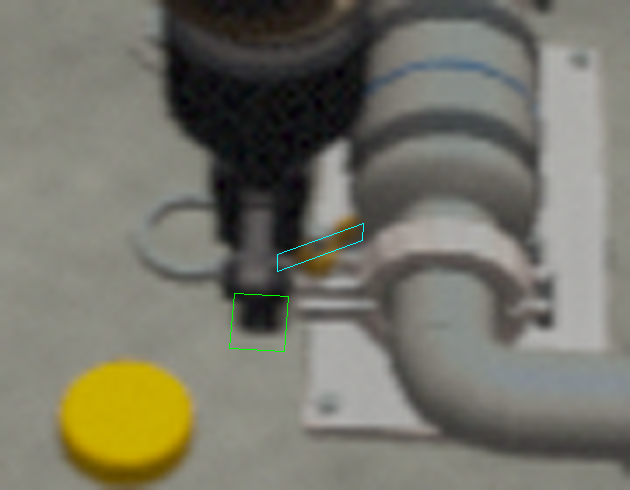

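```bash
python3 -m crank '[[1,-0.3,1,-0.1,0,0,0],[1,0,1,0,0,0,0],[1,0,0.5,0,0,0,0],[1,0,0.5,0,0,0,0]]';  python3 -m crank '[[1,0,0.4,0,0,0,0],[1,0,0,0,0,0,0]]'; python3 look.py 8 -t -w 160
```

```text
time: 15.25
eef_pos: [0.5224, -0.0492, 0.088]
tcp_rot: [0.084, 0.996, -0.0, 0.002]
contact_force: [-3.1, -4.3, 5.0]
opening: -0.005
time: 15.45
eef_pos: [0.5228, -0.046, 0.0879]
tcp_rot: [0.084, 0.996, -0.001, 0.002]
contact_force: [-2.8, -3.7, 5.9]
opening: 0.002
15.45 rel [-15.7816  -3.8565  -5.7442] F [-2.8083 -3.6749  5.9048]
```

View pics/l8a.png

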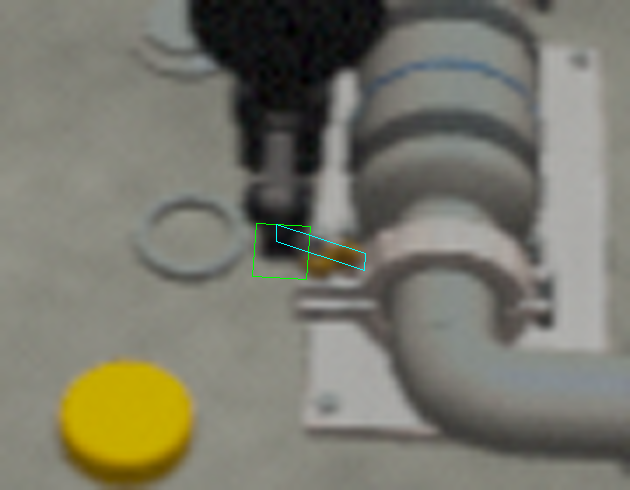

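```bash
python3 -m crank '[[1,0.4,0,0,0,0,0],[1,0,0,0.15,0,0,0],[1,0,0,0,0,0,0]]'; python3 look.py 9 -t -w 160
```

```text
time: 15.85
eef_pos: [0.5207, -0.0455, 0.0874]
tcp_rot: [0.085, 0.996, -0.0, 0.004]
contact_force: [0.3, -4.4, 10.0]
opening: -0.001
15.85 rel [-17.9307  -3.7003  -6.1681] F [ 0.2693 -4.3767 10.0262]
```

View pics/l9a.png

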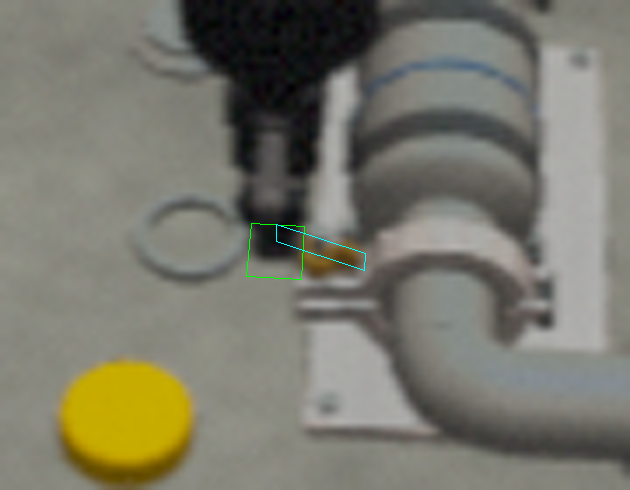

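```bash
python3 -m crank '[[1,0.2,-0.8,0,0,0,0],[1,0,0,0,0,0,0]]'; python3 -c "
from plant import *; from h import *
s=get_state();print(rel(s),s['contact_force'])"; python3 -m crank '[[1,0.2,-0.7,0,0,0,0],[1,0,0,0,0,0,0]]';python3 look.py 10 -t -w 180
```

```text
time: 16.15
eef_pos: [0.517, -0.0522, 0.0869]
tcp_rot: [0.086, 0.996, 0.001, 0.004]
contact_force: [1.4, 0.5, 8.1]
opening: 0.004
[-20.43946816 -10.92610297  -6.65207434] [1.43902718 0.45280943 8.13658216]
time: 16.35
eef_pos: [0.5107, -0.0585, 0.084]
tcp_rot: [0.085, 0.996, 0.001, 0.0]
contact_force: [-0.1, -0.3, 1.0]
opening: -0.004
16.35 rel [-25.5874 -18.2252  -9.6229] F [-0.0562 -0.3323  1.0388]
```

View pics/l10a.png

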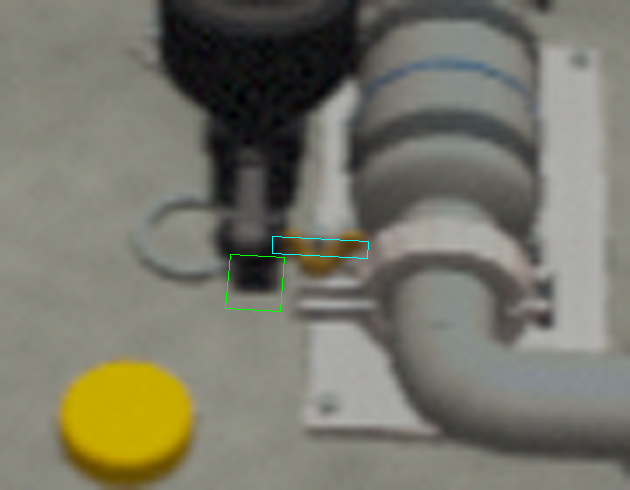

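```bash
sed -i 's/-.0449,.0936/-.0449,.089/' h.py; python3 -m crank '[[1,0,-0.6,0,0,0,0],[1,0,0,0.5,0,0,0],[1,0,0,0,0,0,0]]'; python3 -c "
from plant import *; from h import *
s=get_state();print(rel(s),s['contact_force'])"
```

```text
time: 16.75
eef_pos: [0.5094, -0.0648, 0.078]
tcp_rot: [0.085, 0.996, 0.001, -0.0]
contact_force: [0.0, -0.3, -0.5]
opening: -0.002
[-25.81880007 -24.60560929 -10.99605986] [ 0.01268268 -0.26617892 -0.53654303]
```

```bash
python3 -m crank '[[1,-0.5,0.5,0,0,0,0],[1,0,0.5,0,0,0,0],[1,0,0.5,0,0,0,0],[1,0,0.3,0,0,0,0],[1,0,0,0,0,0,0]]'; python3 -m crank '[[1,0,0.3,0,0,0,0],[1,0,0,0,0,0,0]]';  python3 -m crank '[[1,0,0.3,0,0,0,0],[1,0,0,0,0,0,0]]';python3 look.py 11 -t -w 140
```

```text
time: 17.25
eef_pos: [0.5182, -0.0475, 0.0792]
tcp_rot: [0.085, 0.996, 0.001, 0.001]
contact_force: [0.1, -0.7, 0.7]
opening: 0.0
time: 17.45
eef_pos: [0.5185, -0.0448, 0.0792]
tcp_rot: [0.085, 0.996, 0.001, 0.001]
contact_force: [-1.4, -0.1, 0.5]
opening: -0.002
time: 17.65
eef_pos: [0.519, -0.0418, 0.0791]
tcp_rot: [0.085, 0.996, 0.001, 0.001]
contact_force: [0.2, -0.6, -0.9]
opening: 0.009
17.65 rel [-20.2008  -0.3329  -9.8978] F [ 0.1776 -0.649  -0.9122]
```

View pics/l11a.png

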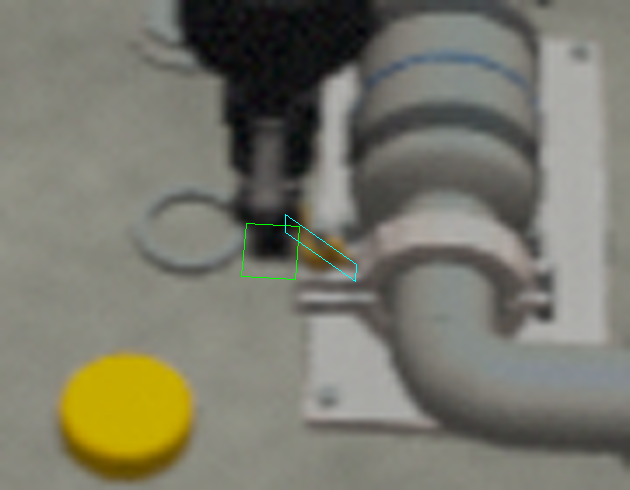

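```bash
python3 -m crank '[[1,2,0,0,0,0,0],[1,0,2.2,0,0,0,0],[1,-1.5,0,0,0,0,0],[1,-0.5,0,0,0,0,0],[1,0,0,0,0,0,0]]'; python3 -m crank '[[1,-0.4,0,0,0,0,0],[1,0,0,0,0,0,0]]';  python3 -m crank '[[1,-0.4,0,0,0,0,0],[1,0,0,0,0,0,0]]';python3 look.py 12 -t -w 90
```

```text
time: 18.25
eef_pos: [0.5221, -0.0186, 0.0787]
tcp_rot: [0.086, 0.996, 0.003, -0.001]
contact_force: [-2.6, 5.5, 1.8]
opening: 0.0
time: 18.45
eef_pos: [0.5255, -0.018, 0.0788]
tcp_rot: [0.086, 0.996, 0.004, -0.002]
contact_force: [-3.0, 10.0, 3.4]
opening: -0.001
time: 18.65
eef_pos: [0.5302, -0.0177, 0.0789]
tcp_rot: [0.086, 0.996, 0.005, -0.001]
contact_force: [-0.8, 12.6, 1.4]
opening: 0.002
18.65 rel [-13.33    25.2636 -10.0671] F [-0.8297 12.5888  1.4349]
```

View pics/l12a.png

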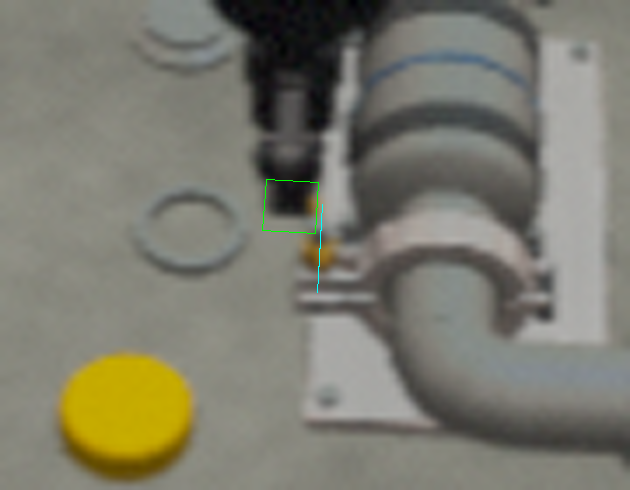

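```bash
python3 -m crank '[[1,1.2,0,0,0,0,0],[1,0,-0.3,0,0,0,0],[1,0,0,0,0,0,0]]'; python3 look.py 13 -t -w 95
```

```text
time: 19.05
eef_pos: [0.5188, -0.0234, 0.0794]
tcp_rot: [0.085, 0.996, 0.001, 0.001]
contact_force: [0.4, 0.2, -0.2]
opening: 0.0
19.05 rel [-23.6127  17.7575  -9.6011] F [ 0.424   0.2041 -0.1676]
```

View pics/l13a.png

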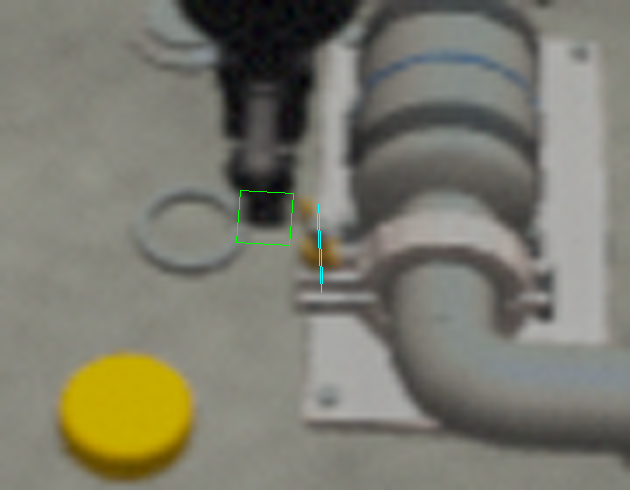

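```bash
python3 -m crank '[[1,-0.5,0,0,0,0,0],[1,-0.5,0,0,0,0,0],[1,0,0,0,0,0,0]]'; python3 -m crank '[[1,-0.4,0,0,0,0,0],[1,0,0,0,0,0,0]]';  python3 -m crank '[[1,-0.4,0,0,0,0,0],[1,0,0,0,0,0,0]]';python3 look.py 14 -t -w 70
```

```text
time: 19.45
eef_pos: [0.5289, -0.0246, 0.0791]
tcp_rot: [0.085, 0.996, 0.001, 0.001]
contact_force: [-0.9, 0.5, -0.3]
opening: -0.001
time: 19.65
eef_pos: [0.5325, -0.0253, 0.0791]
tcp_rot: [0.085, 0.996, 0.001, 0.001]
contact_force: [-1.6, 0.4, 0.1]
opening: -0.0
time: 19.85
eef_pos: [0.5365, -0.0258, 0.0792]
tcp_rot: [0.085, 0.996, 0.001, 0.001]
contact_force: [-1.9, 1.0, -0.4]
opening: -0.0
19.85 rel [-5.7236 18.3956 -9.8499] F [-1.9282  1.0091 -0.376 ]
```

View pics/l14a.png

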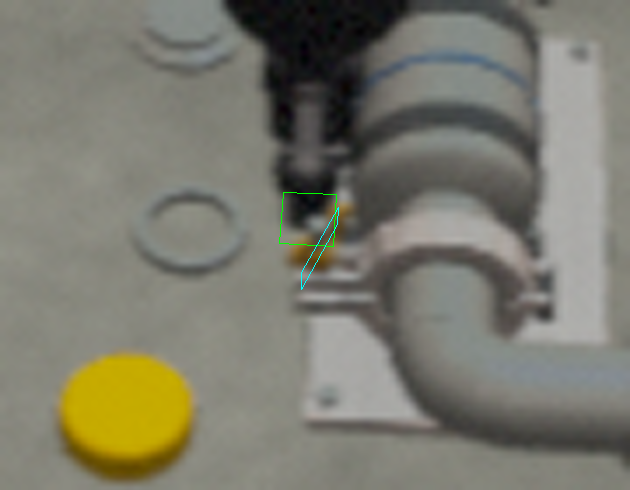

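```bash
python3 -m crank '[[1,-0.3,0.1,0,0,0,0],[1,-0.2,0,0,0,0,0],[1,0,0,0,0,0,0]]';python3 look.py 15 -t -w 35
```

```text
time: 20.25
eef_pos: [0.5386, -0.0258, 0.0786]
tcp_rot: [0.085, 0.996, 0.0, -0.003]
contact_force: [-9.9, -1.9, 3.9]
opening: 0.004
20.25 rel [ -3.6153  18.7757 -10.4157] F [-9.9152 -1.8836  3.9497]
```

View pics/l15a.png

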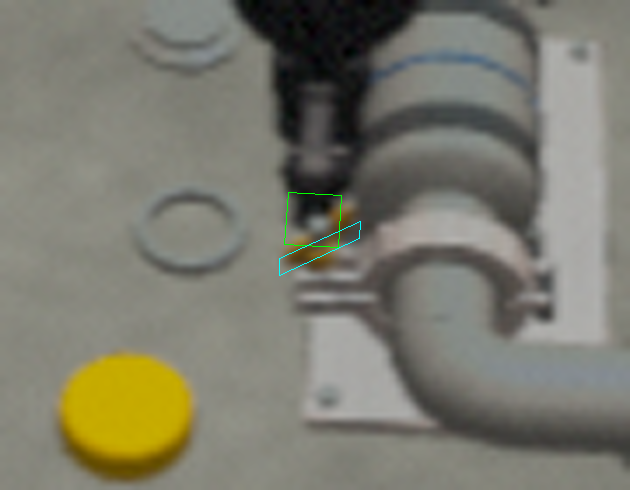

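```bash
python3 -m crank '[[1,0.7,0.2,0,0,0,0],[1,0,0,-3,0,0,0],[1,0.5,-3.2,0,0,0,0],[1,0.5,-3,0,0,0,0],[1,0,0,0,0,0,0]]';  python3 -m crank '[[1,0,0,3,0,0,0],[1,0,0,0,0,0,0],[1,0,0,0,0,0,0]]'; python3 look.py 16 -t -w 225
```

```text
time: 20.85
eef_pos: [0.5149, -0.0843, 0.1102]
tcp_rot: [0.087, 0.996, 0.0, 0.003]
contact_force: [0.4, 0.8, 0.4]
opening: -0.001
time: 21.15
eef_pos: [0.5143, -0.0812, 0.0788]
tcp_rot: [0.085, 0.996, 0.001, 0.0]
contact_force: [0.4, 0.3, -0.0]
opening: -0.003
21.15 rel [-18.2097 -39.944  -10.154 ] F [ 0.3874  0.2654 -0.0125]
```

View pics/l16a.png

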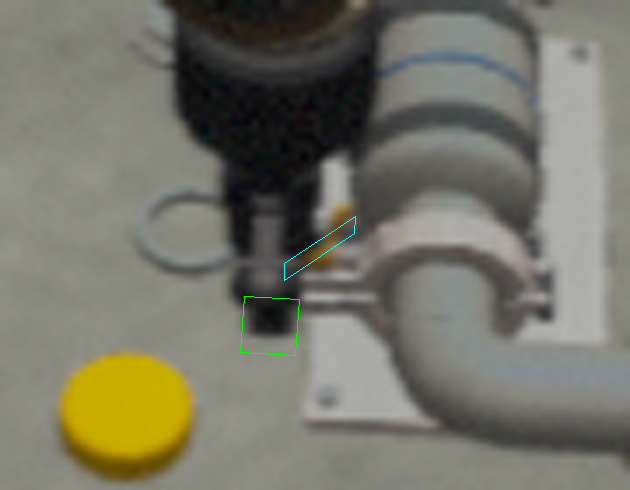

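```bash
python3 -m crank '[[1,0,0.7,0,0,0,0],[1,0,0.5,0,0,0,0],[1,0,0,0,0,0,0]]';  python3 -m crank '[[1,0,0.3,0,0,0,0],[1,0,0,0,0,0,0]]';  python3 -m crank '[[1,0,0.3,0,0,0,0],[1,0,0,0,0,0,0]]';  python3 -m crank '[[1,0,0.3,0,0,0,0],[1,0,0,0,0,0,0]]'
```

```text
time: 21.55
eef_pos: [0.5169, -0.0695, 0.0798]
tcp_rot: [0.085, 0.996, 0.001, 0.001]
contact_force: [0.6, -0.8, 0.1]
opening: 0.004
time: 21.75
eef_pos: [0.5167, -0.0679, 0.0795]
tcp_rot: [0.085, 0.996, -0.001, 0.0]
contact_force: [-1.8, -4.5, 1.6]
opening: -0.0
time: 21.95
eef_pos: [0.5163, -0.0663, 0.0793]
tcp_rot: [0.084, 0.996, -0.002, -0.001]
contact_force: [-5.4, -9.2, 1.6]
opening: 0.001
time: 22.15
eef_pos: [0.5163, -0.0652, 0.0795]
tcp_rot: [0.083, 0.996, -0.004, -0.002]
contact_force: [-7.3, -12.1, 1.7]
opening: -0.001
```

```bash
python3 look.py 17 -t -w 225
```

```text
22.15 rel [-18.9495 -23.8586  -9.5198] F [ -7.3212 -12.083    1.6947]
```

View pics/l17a.png

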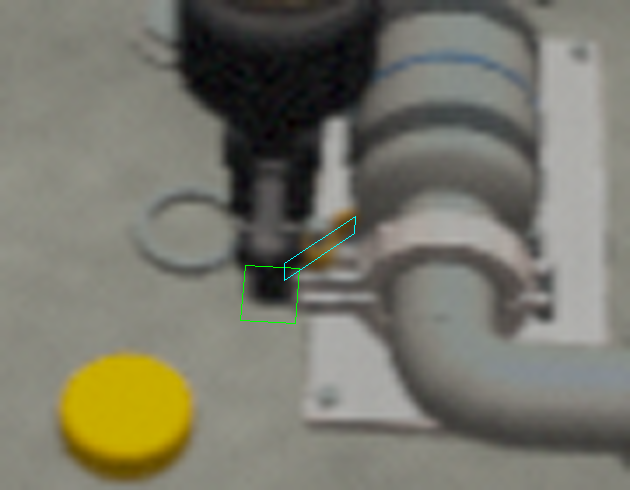

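```bash
python3 -m crank '[[1,0,-1.7,0,0,0,0],[1,-1.2,0,0,0,0,0],[1,-1,0,0,0,0,0],[1,0,0.8,0,0,0,0],[1,0,0,0,0,0,0]]'; python3 look.py 18 -t -w 228
```

```text
time: 22.75
eef_pos: [0.5385, -0.0724, 0.079]
tcp_rot: [0.085, 0.996, 0.001, 0.0]
contact_force: [0.2, -0.9, 0.5]
opening: -0.002
22.75 rel [  4.1673 -27.1622 -10.0436] F [ 0.247  -0.9278  0.4897]
```

View pics/l18a.png

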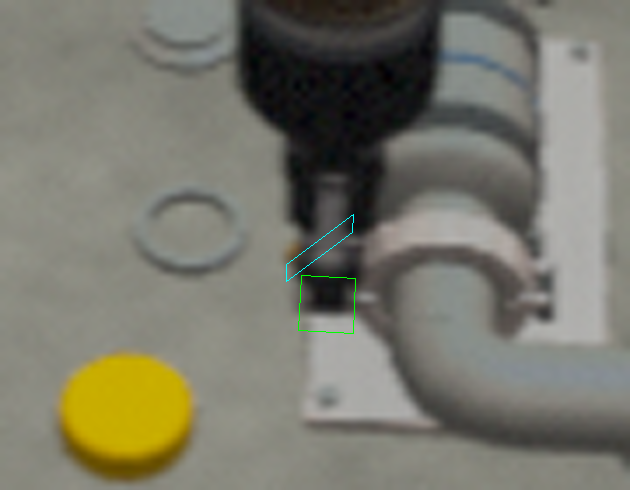

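```bash
python3 -m crank '[[1,0,-1,0,0,0,0],[1,0,0,-4,0,0,0],[1,3,-4,-4,0,0,0],[1,3,-5,0,0,0,0],[1,4,-5,0,0,0,0]]'; python3 -m crank '[[1,4,-4,0,0,0,0],[1,4,-4,0,0,0,0],[1,0,-4,0,0,0,0]]';python3 look.py 19 -w 210
```

```text
time: 23.35
eef_pos: [0.4377, -0.1836, 0.152]
tcp_rot: [0.084, 0.996, -0.001, 0.003]
contact_force: [-0.1, -0.1, 0.8]
opening: -0.003
time: 23.65
eef_pos: [0.3451, -0.2777, 0.1486]
tcp_rot: [0.086, 0.996, 0.002, -0.0]
contact_force: [0.9, 0.1, 0.5]
opening: -0.002
23.65 rel [-151.4198 -262.4194   59.6156] F [0.9021 0.1261 0.4929]
```

View pics/l19a.png

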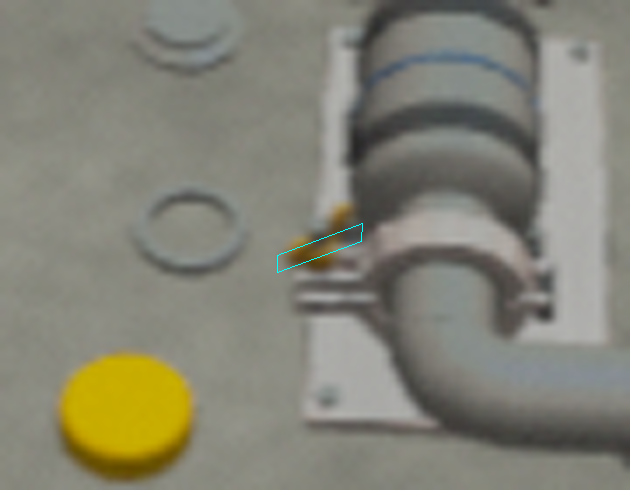

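View pics/l19b.png

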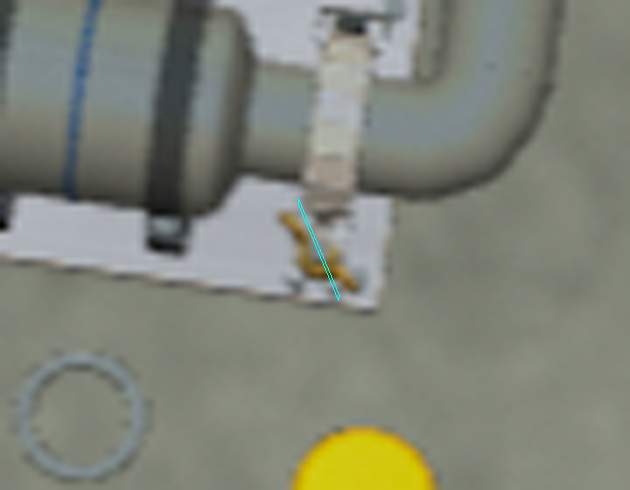

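```bash
python3 -m crank '[[1,-3,4.4,0,0,0,0],[1,-3,4.4,0,0,0,0],[1,-3,4.4,0,0,0,0],[1,-3,4.4,0,0,0,0],[1,-3,4,0,0,0,0]]'; python3 -m crank '[[1,0,0,0,0,0,0]]'; python3 -c "
from plant import *; from h import *
s=get_state();print(rel(s),s['contact_force'])"
```

```text
time: 24.25
eef_pos: [0.5258, -0.0985, 0.1504]
tcp_rot: [0.085, 0.996, 0.001, 0.001]
contact_force: [-0.8, -0.6, -0.2]
opening: -0.003
time: 24.35
eef_pos: [0.5277, -0.0964, 0.1505]
tcp_rot: [0.082, 0.997, 0.001, 0.001]
contact_force: [0.0, -1.2, -0.1]
opening: -0.002
[ -2.36487056 -52.67334126  61.54979396] [ 0.02777389 -1.15458304 -0.13130718]
```

```bash
python3 -m crank '[[1,-0.8,1.4,0,0,0,0],[1,0,0,4,0,0,0],[1,0,0,3,0,0,0],[1,0,0,0.1,0,0,0],[1,0,0,0,0,0,0]]'; python3 -m crank '[[1,0,1,0,0,0,0],[1,0,0,0,0,0,0]]'; python3 look.py 20 -t -w 233
```

```text
time: 24.85
eef_pos: [0.5347, -0.0883, 0.0792]
tcp_rot: [0.086, 0.996, 0.001, 0.0]
contact_force: [0.1, 0.0, 1.0]
opening: 0.002
time: 25.05
eef_pos: [0.5383, -0.078, 0.0816]
tcp_rot: [0.085, 0.996, 0.001, 0.003]
contact_force: [-0.2, -0.4, 0.1]
opening: 0.001
25.05 rel [  4.9489 -32.7088  -7.4028] F [-0.2328 -0.4064  0.0579]
```

View pics/l20a.png

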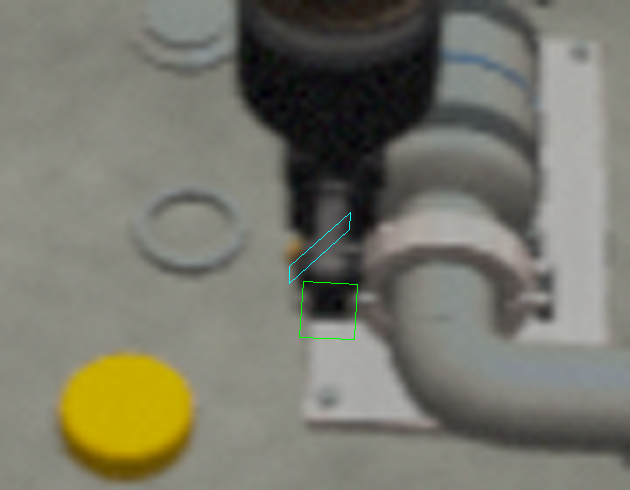

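```bash
python3 -m crank '[[1,0,0.5,0.2,0,0,0],[1,0,0,0,0,0,0]]'; python3 -m crank '[[1,0.3,0.2,0,0,0,0],[1,0,0,0,0,0,0]]';python3 -m crank '[[1,0.3,0.2,0,0,0,0],[1,0,0,0,0,0,0]]'; python3 -c "
from plant import *; from h import *
s=get_state();print(rel(s),s['contact_force']@tx,s['contact_force']@ty)"
```

```text
time: 25.35
eef_pos: [0.5378, -0.0729, 0.0775]
tcp_rot: [0.085, 0.996, 0.001, 0.001]
contact_force: [-0.4, 0.3, -0.2]
opening: -0.004
time: 25.55
eef_pos: [0.5346, -0.0705, 0.0772]
tcp_rot: [0.085, 0.996, 0.001, 0.0]
contact_force: [0.2, -0.2, -0.0]
opening: -0.0
time: 25.75
eef_pos: [0.5329, -0.0687, 0.0776]
tcp_rot: [0.085, 0.996, 0.0, 0.002]
contact_force: [1.9, -1.6, -1.2]
opening: -0.001
[ -2.01460998 -24.45207956 -11.36444735] 2.1230398079839654 -1.248084149247092
```

Contact now, in the expected wing-normal direction. Continue in small steps.

```bash
python3 -m crank '[[1,0.2,0.15,0,0,0,0],[1,0,0,0,0,0,0]]';python3 -m crank '[[1,0.2,0.15,0,0,0,0],[1,0,0,0,0,0,0]]'; python3 -c "
from plant import *; from h import *
s=get_state();print(rel(s),s['contact_force']@tx,s['contact_force']@ty)"
```

```text
time: 25.95
eef_pos: [0.5319, -0.0676, 0.0779]
tcp_rot: [0.085, 0.996, -0.0, 0.003]
contact_force: [3.5, -4.7, -1.7]
opening: -0.002
time: 26.15
eef_pos: [0.5313, -0.0667, 0.0781]
tcp_rot: [0.085, 0.996, -0.001, 0.004]
contact_force: [6.0, -7.1, -4.1]
opening: -0.0
[ -3.91657964 -22.84005131 -10.88735589] 7.172100031037204 -6.014168983336043
```

```bash
python3 -m crank '[[1,-0.4,-0.5,0,0,0,0],[1,0,-1.5,0,0,0,0],[1,0,0,-4,0,0,0],[1,3,-4,-4,0,0,0],[1,3,-5,0,0,0,0]]'; python3 -m crank '[[1,4,-5,0,0,0,0],[1,4,-4,0,0,0,0],[1,4,-4,0,0,0,0],[1,0,-4,0,0,0,0],[1,0,0,0,0,0,0]]';python3 look.py 21 -w 233; python3 - <<'E'
from plant import *; import cv2
for n in("side","top"):
    cv2.imwrite(f"pics/{n}F.png",read_camera(n)["color"][:,:,::-1])
a=cv2.imread("pics/top0.png")[110:230,90:300];b=cv2.imread("pics/topF.png")[110:230,90:300]
cv2.imwrite("pics/cmp.png",cv2.resize(cv2.vconcat([a,b]),None,fx=2.5,fy=2.5,interpolation=cv2.INTER_CUBIC))
E
```

```text
time: 26.65
eef_pos: [0.4705, -0.1514, 0.1535]
tcp_rot: [0.083, 0.996, -0.001, 0.005]
contact_force: [-0.1, -1.2, -0.1]
opening: 0.001
time: 27.15
eef_pos: [0.3405, -0.2834, 0.1485]
tcp_rot: [0.088, 0.996, 0.0, 0.001]
contact_force: [-0.1, -0.4, -0.7]
opening: 0.001
27.15 rel [-155.0227 -268.826    59.4512] F [-0.1011 -0.4241 -0.73  ]
```

View pics/l21b.png

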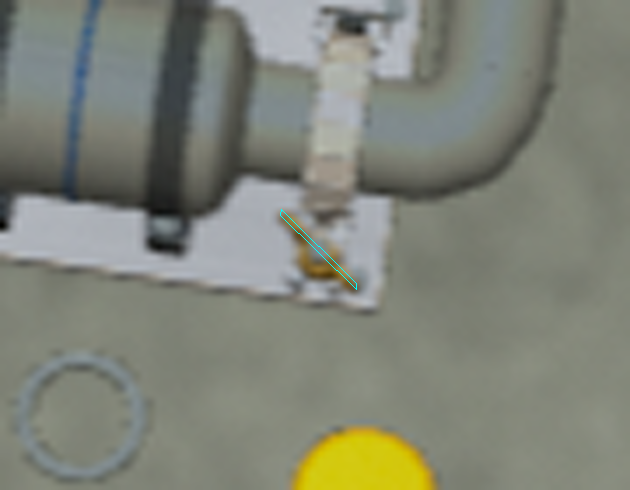

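View pics/cmp.png

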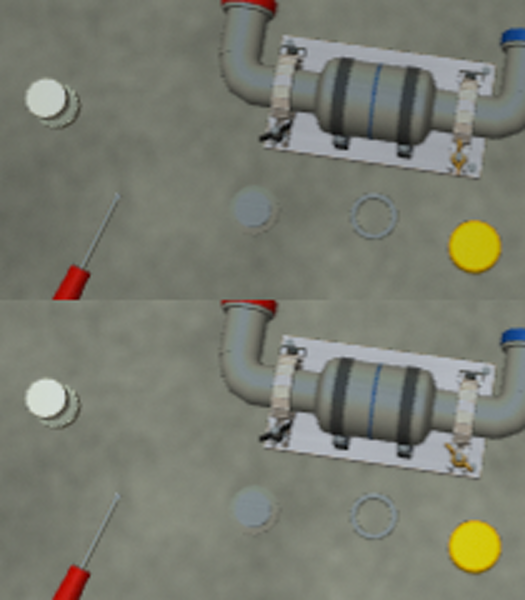

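View pics/sideF.png

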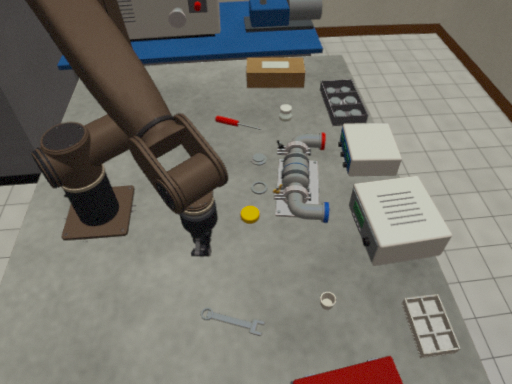

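The last two pictures (l19, l21) show the brass wings at the same angle, about 233°, before and after the 9 N push, so the nut sprang back and is home. The before/after comparison shows the black nut and the loose things unmoved, and the hand is clear at (200, 250) in the side picture.

```bash
python3 -c "
from plant import *
print(sign_off())"
```

```text
the job is handed in; nothing more can be done
None
```

The brass wing nut is finger-tight and the job is handed in at about 27 s. With the fingers shut, I pushed its wings clockwise in several strokes, about 315° in all (5.5 rad, inside the expected 4.2 to 7).

**Final checks**
- **Nut home:** a last push square on the wing built up like a spring to about 9.4 N (about 0.16 rad of give). Free turning took only 1 to 2 N. When let go, the wings came back to the same angle, about 233°, in the top camera. The strongest push recorded on the nut was about 14 N, well under the 30 N that would force it.
- **Surroundings:** the black nut, the ring, flange, cap, jar and screwdriver look the same in the top pictures before and after. The wrench and crucible look in place in the side picture. The hand is clear, with about zero contact force.

**What disagreed or went wrong**
- **Fingertip length:** the stated `tip_extent` of 17 mm did not hold. The pictures and a 14 N touch on a clear patch of bench put the shut fingertips about 8 mm behind the reported TCP, so I worked with that.
- **Nut height:** my first estimate was about 4.5 mm too high. During the second stroke the finger rode on the wing tops with up to 10 N until I lowered it.
- **Misplaced pushes:** one push pressed on a wing tip lengthwise with about 13 N.
- **Unexplained contact:** the push at the end of the stroke that brought the nut home (about 10 N) did not point squarely off the wing. I could not explain it, so I made the final push in a cleaner direction.

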